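# Crank the bench vise shut on a case

### The job

The small aluminium case lies loose between the jaws of the blue bench vise, ready to be drilled. Fit the loose crank fully down onto the vise's upright square shaft and wind it clockwise by its red knob until the case is firmly clamped against the fixed jaw, but do not crank hard once it grips or the case will be crushed. Leave the crank on the shaft, move the jaw only with the crank, do not touch the case, and leave the other things on the bench where they are.

Things in the scene. Friction and masses are not known exactly. Their poses are not given: they have to be found in the camera images.
- vise: Blue bench vise, fixed, 250 mm long (along its y), 70 wide (x), 80 high. Origin: centre of underside, z up. At its -y end a gear housing (top 72 mm up) carries the upright square shaft at x = 0, y = -95 mm; at its +y end stands the fixed jaw, face at y = +100 mm, top 62 mm. The case lies between on a guide 18 mm up
- drive_shaft: Brass square shaft, 12 mm across flats, 18 mm tall above its 32 mm round shoulder (top 5 mm taper). Origin: on its axis at the shoulder, 80 mm above the bench; x and y normal to its flats, z up; turns with the crank. Clockwise seen from above drives the jaw 5 mm per radian (31.4 mm a turn) to the fixed jaw. Friction 0.25 N m, which also holds up to 50 N of clamping when let go
- jaw: Sliding blue jaw, 66 mm wide, top 62 mm up. Origin: below the middle of its gripping face, level with the vise's underside. Moves along the vise's +y when wound, one and a half to two and a half turns to clamp. Clamping, crank torque rises 0.005 N m per N of clamping force. From 15 N the case is firmly clamped (aim for 30 to 50); above 90 N it is crushed, about 0.2 rad of crank further
- case: Die-cast aluminium case, 60 x 40 x 34 mm (x, y, z), about 0.15 kg. Origin: centre of its underside. It lies loose, 3 to 14 mm short of the fixed jaw, and is slid against it by the jaw
- crank: Loose crank, about 0.2 kg, standing on its hub. Origin: centre of hub underside, at the socket's mouth; z up. Dark steel hub 28 x 28 mm, 50 mm high; square socket 13.5 mm wide, 18 mm deep, sides along x and y, open downwards. Arm along +x, 16 mm wide, 24 to 32 mm up. Fits the shaft in any of four quarter turns; seated, its origin is at the shaft's shoulder
- knob: Red knob on the end of the crank's arm, 60 mm from the hub's axis (crank x = 60 mm), upright, 18 mm across, 34 mm tall; spins freely about its own axis. Origin: centre of its underside, 34 mm above the crank's origin
- mug: Orange mug, 81 x 113 mm, 101 mm high, standing. Bystander. Origin: near the centre of its underside
- driver_red: Red screwdriver lying down, 165 mm long (along its y). Bystander. Origin: middle of its length at bench height
- marker: White and red marker pen lying down, 135 mm long (along its y). Bystander. Origin: middle of its length at bench height
- tape: Roll of black tape lying flat, 62 mm across, 19 mm high. Bystander. Origin: centre of its underside
Things that resemble listed ones, but are neither listed nor needed, are in the scene too. What is shaped like the crank but brown or turquoise is not meant. Of the things shaped like the case, the aluminium one is meant.

How it is judged:
By the outcome, as a careful person would: the job done as asked, in the order asked, and still so for the second after the job is handed in, with the robot touching nothing.
It also fails if it takes over 72 s, if anything falls off the work surface, if the arm or the gripper's body presses on something with over 40 N, if the wrist force passes 120 N, or if a joint passes its speed limit or range.

### The arm

A 7-joint arm with a two-finger parallel gripper is mounted at the origin on a cart in front of the work surface, level with it; the furniture and walls round the work are solid. World frame = base frame: x ahead of the robot, y to its left, z up, the work surface at z = 0. Lengths are in m, angles in degrees, forces in N, time in s.
With the tool pointing down it reaches from about 0.35 to 0.775 m from the base axis. Payload 3.1 kg.
Tool frame: the origin (TCP) lies on the centre line of the jaws, within the pads' length; the fingertips stand 17 mm ahead of it and the grasp point (between the pads) lies 2 mm behind it (robot.tip_reach is the distance from the TCP to the fingertips, in m); z points along the fingers, y is the line along which they close (so a half turn about z gives the same grasp; the last joint's range is limited). The gripper opens to 85 mm and grips with 20 to 120 N. Pads are 22 mm wide; open, the fingers measure 114 mm over their backs; the gripper's body (76 mm by 85 mm) begins 54 mm behind the grasp point. The pads swing forward as they close: fully open they stand 13 mm farther back than shut.
Start: joints at [-73.436, 17.813, 0.802, 86.603, -0.252, 75.585, -1.558], TCP at [0.179, 0.52, 0.248] pointing down, gripper open.
Joint ranges: [-154.91, 154.91], [-16.99, 109.72], [-72.82, 74.43], [7.12, 147.25], [-82.49, 262.49], [11.32, 116.49], [-174.64, 174.64]. Speed limits (degrees/s): [159.86, 159.86, 180, 180, 180, 180, 180].

### API

Orientations are given as [roll, pitch, yaw] about the fixed x, y, z axes, in that order (R = Rz(yaw) Ry(pitch) Rx(roll)).
In Python, from station import robot, fingers, vision, workorder, recognise gives the robot as it stands. Calls block until the motion is done:
- robot.move_to(position, orientation): joint-space move of the TCP to a pose.
- robot.line_to(position, orientation=None, velocity=0.15, f_stop=None): straight line of the TCP; orientation=None keeps the orientation; velocity is the mean speed in m/s. With f_stop (N) it stops when the force on the tool has changed by that much, and returns True; else False.
- robot.move_j(angles): joint-space move.
- fingers.gripper_to(opening, force=None): opening from 0.0 (shut) to 1.0 (fully open); force is the grip in N (None keeps the last); returns when the fingers have stopped.
- robot.pause(seconds).
- robot.inverse_kinematics(position, orientation): joint angles nearest the present ones, or None.
- vision.grab_frame(name): name is "scene" or "top" or "wrist"; returns the picture (480x640x3 uint8, red, green, blue); there is no depth.
- vision.calibration(name): a dict with "mtx" (3x3 intrinsics, pixels), "k1" (the pictures are not rectified: a ray, as slopes to the right and down, at radius r is drawn at 1 + k1 r^2 times it, then the intrinsics apply), "extrinsics" (4x4, takes a point from world to camera coordinates); the wrist camera has in their place "T_tool_cam" (4x4, takes a point from camera to tool coordinates, whose origin is the TCP and whose axes are the flange's). Camera axes: x right, y up, looking along -z (the intrinsics and any distortion apply to the point x, -y, -z); pixel columns grow to the right and rows downward; lengths in m; the calibration is good to about 2 mm. A picture is of the moment at which its call begins: read the wrist's pose just before it. calibration takes no time and is no camera call.
A pose or a line that the arm cannot do raises robot.PlanningError and nothing moves.
- workorder.close_job(): hands the job in; it is judged then, once.
Trained networks look in the newest picture that a camera, given by its name, has taken for a name from the list of things; names that differ only in an ending like _2 or _b are one class to them, and where a whole thing is asked for, a point or a joint stands for the part that bears it (a point fixed in the world has none). Each returns a list of dicts, best first, with "p" (0 to 1); they miss things now and then, are a little off and sometimes report something else, mostly with a low value. They report only what shows in the picture. A call takes as long as a camera call. They do not tell look-alikes from the thing itself.
- recognise(label, camera): "rect" ([centre column, centre row, width, height] in pixels, round what is visible of it).
Readings, each from a call of its own:
- robot.current_time_s(): time.
- robot.current_joint_positions(): joint angles.
- robot.current_dq(): joint speeds.
- robot.current_joint_torque(): joint torques, N m.
- robot.current_tool_pos(): TCP position.
- robot.current_eef_rot(): TCP orientation.
- robot.current_contact_force(): force on the tool from outside, world axes, zero at the start.
- robot.current_torque(): the same for the moment, N m.
- robot.current_finger_gap(): opening from 0.0 (shut) to 1.0 (fully open).
- robot.current_gripper_force(): force on a finger pad.
Only numpy, scipy, OpenCV 4.12 (cv2) and the standard library are available. Lean on these libraries where they do the work, as an engineer would, in place of code of your own. Each camera call takes 0.05 s, during which the arm holds its last target. There are 200 camera calls.

## Working session

There is one attempt and no reset: what is moved stays moved. The work goes in short steps, each a Python script; the robot and the scene stay as the last script left them, time stands still between calls to the robot, and variables do not carry over. Pictures are saved under pics/ and viewed, at most 12 in all, crops included, and the job is handed in when it is done.

```bash
mkdir -p pics; ls
cat > h.py <<'E'
import numpy as np, cv2
from station import robot, fingers, vision, workorder, recognise
def grab(cam,name):
    im=vision.grab_frame(cam); cv2.imwrite(f'pics/{name}.png',im[:,:,::-1]); return im
def camT(cam,pos=None,rot=None):
    c=vision.calibration(cam)
    if 'extrinsics' in c: T=np.linalg.inv(np.array(c['extrinsics']))
    else:
        from scipy.spatial.transform import Rotation as R
        W=np.eye(4); W[:3,:3]=R.from_euler('xyz',rot,degrees=True).as_matrix(); W[:3,3]=pos
        T=W@np.array(c['T_tool_cam'])
    return c,T
def pix2w(cam,uv,z,pos=None,rot=None):
    c,T=camT(cam,pos,rot); K=np.array(c['mtx']); k=c['k1']
    uv=np.atleast_2d(np.float64(uv))
    n=cv2.undistortPoints(uv[:,None],K,np.array([k,0,0,0.]))[:,0]
    d=np.c_[n[:,0],-n[:,1],-np.ones(len(n))]@T[:3,:3].T
    o=T[:3,3]; s=(z-o[2])/d[:,2]
    return o+s[:,None]*d
def w2pix(cam,P,pos=None,rot=None):
    c,T=camT(cam,pos,rot); Ti=np.linalg.inv(T); P=np.atleast_2d(P)
    q=P@Ti[:3,:3].T+Ti[:3,3]; q=q*[1,-1,-1]
    return cv2.projectPoints(q,np.zeros(3),np.zeros(3),np.array(c['mtx']),np.array([c['k1'],0,0,0.]))[0][:,0]
E
python3 - <<'E'
from h import *
grab('top','top0')
for n in ['vise','crank','knob','case','drive_shaft','jaw','mug']:
    print(n,[(np.round(r['rect']).tolist(),round(r['p'],2)) for r in recognise(n,'top')])
grab('scene','scene0')
print(robot.current_tool_pos(),robot.current_eef_rot(),robot.current_time_s(), vision.calibration('wrist')['T_tool_cam'])
E
```

```text
pics
vise [([311.0, 216.0, 117.0, 54.0], 0.96)]
crank [([435.0, 273.0, 29.0, 24.0], 0.68), ([440.0, 224.0, 28.0, 36.0], 0.68), ([380.0, 267.0, 18.0, 37.0], 0.64)]
knob [([191.0, 254.0, 24.0, 26.0], 0.63)]
case [([281.0, 212.0, 20.0, 22.0], 0.72), ([251.0, 172.0, 26.0, 28.0], 0.68)]
drive_shaft []
jaw [([339.0, 217.0, 62.0, 30.0], 0.67)]
mug [([189.0, 189.0, 44.0, 45.0], 0.66)]
[0.17858698 0.52014633 0.24819676] [-1.79988043e+02  2.38160800e-03  1.61052646e+02] 0.45 [[ 2.25379013e-04  9.62015352e-01  2.72995258e-01  6.89373906e-02]
 [ 9.99999710e-01 -4.15353782e-04  6.38098142e-04 -1.61988198e-04]
 [ 7.27249822e-04  2.72995035e-01 -9.62015167e-01 -1.25741221e-01]
 [ 0.00000000e+00  0.00000000e+00  0.00000000e+00  1.00000000e+00]]
```

View pics/top0.png

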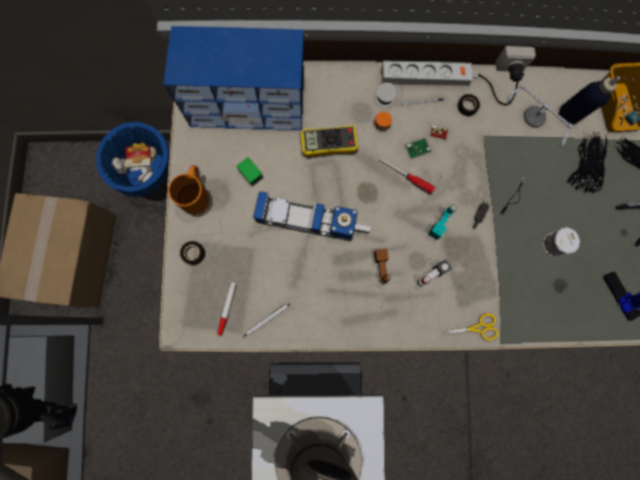

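View pics/scene0.png

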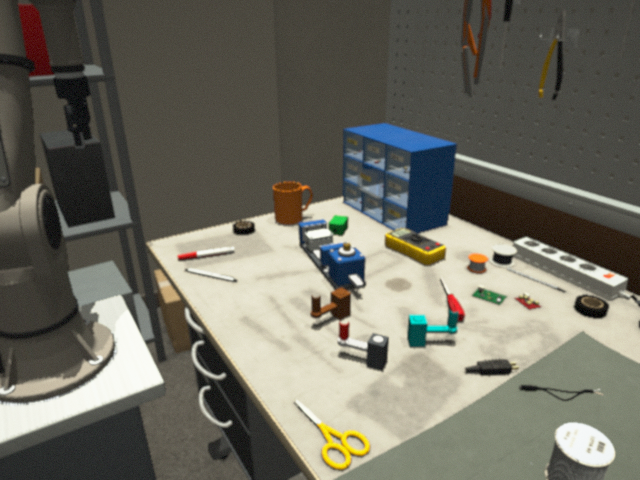

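The top view shows three crank-shaped things: brown at (381,265), turquoise at (440,222), and one with a dark steel hub at (444,266) and a red knob at (424,281). The last fits the description. The vise runs from (262,206), the fixed jaw end, to (350,222). The aluminium case is at (279,211); the green one at (249,171) is a look-alike. Next I'll take closer views with the wrist camera.

Run:
```python
from h import *
hub=pix2w('top',[444,266],.05)[0]; kn=pix2w('top',[424,281],.06)[0]
sh=pix2w('top',[345,218],.098)[0]; fj=pix2w('top',[262,206],.062)[0]
print(hub,kn,sh,fj)
R=[180,0,0]
c,T=camT('wrist',[0,0,0],R); print(T, c['mtx'],c['k1'])
def look(p,h,name,yaw):
    # camera to look at p with tool at height h
    rot=[180,0,yaw]
    c,T=camT('wrist',[0,0,h],rot); f=-T[:3,2]; s=(p[2]-T[2,3])/f[2]
    t=T[:3,3]+s*f
    pos=[p[0]-t[0],p[1]-t[1],h]
    robot.move_to(pos,rot)
    pos=robot.current_tool_pos();rot=robot.current_eef_rot()
    grab('wrist',name); np.save(f'pics/{name}.npy',np.r_[pos,rot]); print(name,pos,rot,robot.current_time_s())
for yaw in (180,0,90,-90):
    print(yaw, robot.inverse_kinematics([hub[0],hub[1],.28],[180,0,yaw]), robot.inverse_kinematics([sh[0],sh[1],.28],[180,0,yaw]))
look([(sh[0]+fj[0])/2,(sh[1]+fj[1])/2,.08],.32,'w_vise',180)
look([(hub[0]+kn[0])/2,(hub[1]+kn[1])/2,.04],.25,'w_crank',180)
```

```text
[ 0.46506712 -0.30938668  0.05      ] [ 0.42755038 -0.25554081  0.06      ] [ 0.57386246 -0.06333447  0.098     ] [0.61195531 0.13725973 0.062     ]
[[ 2.25379013e-04  9.62015352e-01  2.72995258e-01  6.89373906e-02]
 [-9.99999710e-01  4.15353782e-04 -6.38098142e-04  1.61988198e-04]
 [-7.27249822e-04 -2.72995035e-01  9.62015167e-01  1.25741221e-01]
 [ 0.00000000e+00  0.00000000e+00  0.00000000e+00  1.00000000e+00]] [[385.53214578   0.         323.82690003]
 [  0.         385.53214578 234.97513282]
 [  0.           0.           1.        ]] -0.031373421423525845
180 [  7.2342686   19.77502422  33.96775847  82.85248064 -11.04276177
  80.716162   131.41066481] [-26.6282576   24.60273825  46.27486564  80.01315192 -17.65404882
  82.77739742 109.21250249]
0 [ 12.82526005  18.87066037  25.9876871   82.63621902  -8.26438173
  80.38351443 -51.02251221] [-29.89731483  26.13478566  52.06123605  80.13049806 -20.46484616
  83.5157654  -68.45334291]
90 [  7.97535822  19.63160196  32.89156185  82.82438621 -10.65527403
  80.66218013  41.07065345] [-29.23597539  25.78907838  50.85252863  80.10717164 -19.85783035
  83.34544731  21.04381861]
-90 [ -10.76951684   27.80441214   64.57925044   83.46449681  -25.04569153
   84.36146042 -126.39062106] [ -35.898088     30.61056893   64.52980119   80.33153993  -27.4441861
   85.90997112 -152.73971101]
w_vise [0.55794673 0.03897265 0.3197009 ] [ 1.79954190e+02 -3.30305143e-02 -1.79861160e+02] 2.7083
w_crank [ 0.42166628 -0.28052953  0.25008658] [ 1.79964159e+02  5.06760083e-02 -1.79815859e+02] 4.0917
```

View pics/w_vise.png

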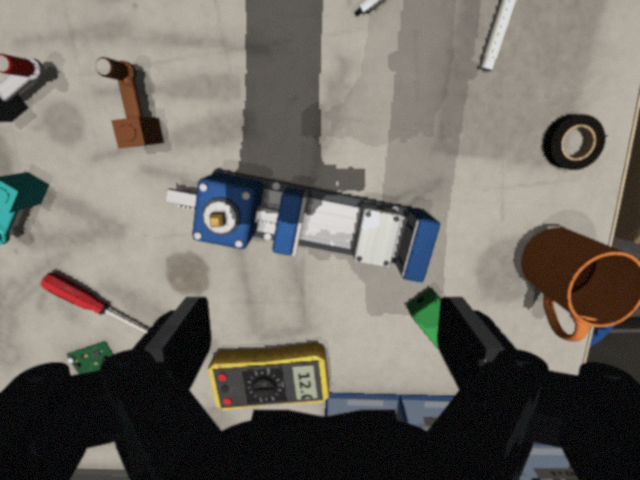

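View pics/w_crank.png

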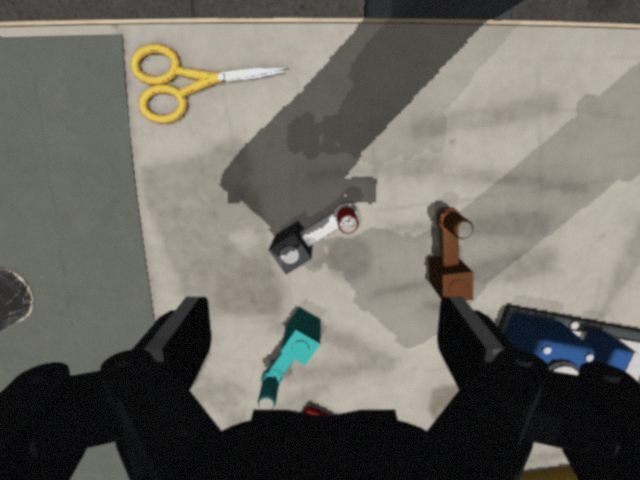

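The vise view confirms the brass shaft at (217,218), the sliding jaw at (288,221), the aluminium case at (380,238) and the fixed jaw at (421,246). The crank view shows the dark hub top at (289,256) with the red knob at (347,218), and the brown and turquoise ones to either side. I'll take closer views, with the tool yawed as it will be at the grasp and at the fit so that calibration bias cancels.

```bash
cat >> h.py <<'E'
def lookpos(p,h,yaw):
    rot=[180,0,yaw]
    c,T=camT('wrist',[0,0,h],rot); f=-T[:3,2]; s=(p[2]-T[2,3])/f[2]
    t=T[:3,3]+s*f
    return [p[0]-t[0],p[1]-t[1],h],rot
def look(p,h,name,yaw):
    pos,rot=lookpos(p,h,yaw)
    robot.move_to(pos,rot); robot.pause(.2)
    pos=robot.current_tool_pos();rot=robot.current_eef_rot()
    im=grab('wrist',name); np.save(f'pics/{name}.npy',np.r_[pos,rot]); return im,pos,rot
E
python3 - <<'E'
from h import *
v=np.load('pics/w_vise.npy');c=np.load('pics/w_crank.npy')
hub=pix2w('wrist',[289,256],.05,c[:3],c[3:])[0];kn=pix2w('wrist',[347,221],.068,c[:3],c[3:])[0]
sh=pix2w('wrist',[217,218],.098,v[:3],v[3:])[0]
fj=pix2w('wrist',[[412,205],[439,213]],.062,v[:3],v[3:])
print(hub,kn,np.linalg.norm((kn-hub)[:2]),'yaw',np.degrees(np.arctan2(*(kn-hub)[1::-1])))
print(sh,fj)
# vise axis from housing/jaw long edge: shaft to fixed jaw top mid
fjc=pix2w('wrist',[[438,214],[425,280]],.062,v[:3],v[3:]);print('fj outer',fjc)
for y in range(-180,180,30):
  print(y,[robot.inverse_kinematics(*lookpos(p,h,y)) is not None for p,h in((hub,.17),(sh,.23))],end=' ')
E
```

```text
[ 0.46484318 -0.31177964  0.05      ] [ 0.42810127 -0.26178064  0.068     ] 0.062047311984038324 yaw 126.31041094519144
[ 0.57121136 -0.0603244   0.098     ] [[0.56570826 0.12809263 0.062     ]
 [0.57390243 0.15627982 0.062     ]]
fj outer [[0.57495042 0.15533987 0.062     ]
 [0.64739181 0.14741813 0.062     ]]
-180 [True, True] -150 [True, True] -120 [True, True] -90 [True, True] -60 [True, True] -30 [True, True] 0 [True, True] 30 [True, True] 60 [True, True] 90 [True, True] 120 [True, True] 150 [True, True]
```

Run:
```python
from h import *
a,p,r=look([.465,-.312,.05],.17,'c2',126.3); print(p,r)
b,p2,r2=look([.571,-.060,.098],.22,'s2',126.3); print(p2,r2,robot.current_time_s())
f=lambda im,x,y,w,h:cv2.resize(im[y:y+h,x:x+w],None,fx=3,fy=3,interpolation=cv2.INTER_CUBIC)
A=f(a,255,130,133,190);B=f(b,255,145,133,190)
cv2.imwrite('pics/ab.png',np.hstack([A,B])[:,:,::-1])
```

```text
[ 0.46526728 -0.31122622  0.17098854] [1.79917895e+02 7.02329667e-02 1.26360617e+02]
[ 0.56952553 -0.06100667  0.22001834] [-1.79974499e+02  1.32800937e-02  1.26069835e+02] 6.4167
```

View pics/ab.png

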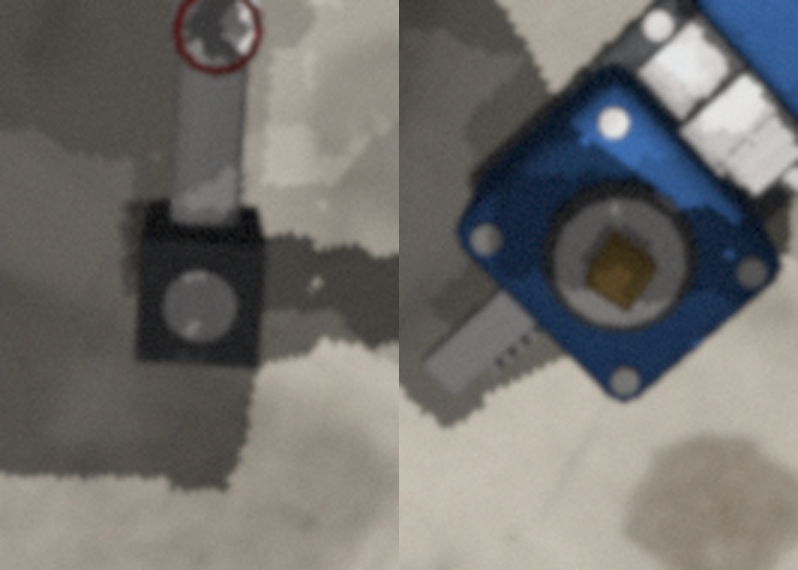

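The left crop confirms the dark steel hub, top centre at full-frame (322,231), with the red-rimmed knob at (328,141). The right crop shows the shoulder centre at about (329,231), with the brass square turned roughly 40° in the image. Next I'll fit the shaft angle numerically.

```bash
cat > fit.py <<'E'
from h import *
from scipy.optimize import minimize
def rd(n): v=np.load(f'pics/{n}.npy'); return cv2.imread(f'pics/{n}.png'),v[:3],v[3:]
im,p,r=rd('s2')
hsv=cv2.cvtColor(im,cv2.COLOR_BGR2HSV)
m=((hsv[...,0]>8)&(hsv[...,0]<30)&(hsv[...,1]>110)).astype(np.uint8); m[:, :300]=0;m[:,360:]=0;m[:205]=0;m[260:]=0
n,l,s,c=cv2.connectedComponentsWithStats(m); k=1+np.argmax(s[1:,4]); m=(l==k); print(s[k],c[k])
def sil(q):
    x,y,a=q; a=np.radians(a); P=[]
    for z,h in((.080,.006),(.093,.006),(.098,.0045)):
        for i in range(4):
            b=a+np.pi/4+i*np.pi/2; P.append([x+h*2**.5*np.cos(b),y+h*2**.5*np.sin(b),z])
    hu=cv2.convexHull(w2pix('wrist',P,p,r).astype(np.float32))
    S=np.zeros((480*1,640),np.uint8); big=np.zeros((240,240),np.uint8)
    cv2.fillPoly(big,[np.int32((hu-[300,205])*4*16)],1,shift=4)
    return big
tgt=cv2.resize(m[205:265,300:360].astype(np.uint8),None,fx=4,fy=4,interpolation=cv2.INTER_NEAREST)
cost=lambda q:(sil(q)!=tgt).sum()
q0=pix2w('wrist',c[k],.09,p,r)[0][:2]
best=min((minimize(cost,[q0[0],q0[1],a],method='Nelder-Mead',options=dict(initial_simplex=[[q0[0],q0[1],a],[q0[0]+.002,q0[1],a],[q0[0],q0[1]+.002,a],[q0[0],q0[1],a+8]])) for a in range(0,90,10)),key=lambda o:o.fun)
print('shaft',best.x,best.fun,tgt.sum())
print('shoulder centre',pix2w('wrist',[329.3,231],.08,p,r))
ci,cp,cr=rd('c2')
hub=pix2w('wrist',[321.7,231],.05,cp,cr)[0];kn=pix2w('wrist',[327.7,140.7],.068,cp,cr)[0]
print('hub',hub,kn,np.linalg.norm((kn-hub)[:2]),np.degrees(np.arctan2(*(kn-hub)[1::-1])))
# overlay
def box(x,y,a,hx,z0,z1):
    R=np.array([[np.cos(a),-np.sin(a)],[np.sin(a),np.cos(a)]])
    q=np.array([[1,1],[-1,1],[-1,-1],[1,-1]])*hx@R.T+[x,y]
    return np.r_[np.c_[q,[z0]*4],np.c_[q,[z1]*4]]
def draw(im,P,p,r):
    u=w2pix('wrist',P,p,r); im=cv2.resize(im,None,fx=4,fy=4)
    for k in(0,4): cv2.polylines(im,[np.int32(u[k:k+4]*4+1.5)],1,(0,255,0),1)
    return im
a=np.arctan2(*(kn-hub)[1::-1])
A=draw(ci,box(hub[0],hub[1],a,.014,.05,.05),cp,cr); B=draw(im,np.r_[box(*best.x[:2],np.radians(best.x[2]),.006,.08,.093)],p,r)
cv2.imwrite('pics/fit.png',np.hstack([A[800:1060,1150:1430],B[800:1060,1180:1460]]))
E
python3 fit.py
```

```text
[318 223  22  24 310] [328.29677419 234.97096774]
shaft [ 0.57489446 -0.06288719 16.8923084 ] 1525.0 4960
shoulder centre [[ 0.5747315  -0.06181746  0.08      ]]
hub [ 0.46338309 -0.31092227  0.05      ] [ 0.43130951 -0.26123793  0.068     ] 0.05913753992542274 122.84414232125242
```

View pics/fit.png

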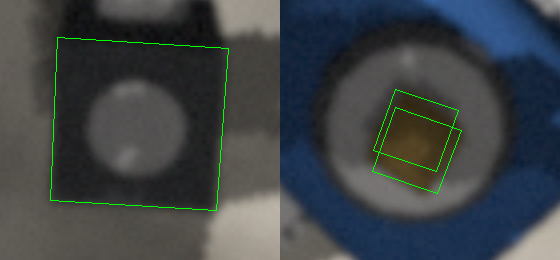

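The hub overlay fits. The shaft overlay does not, because its shaded side falls outside the mask. By its edges the square sits at about -6° in the world, so I'll look closer with the tool at yaw 84.

Run:
```python
from h import *
b,p,r=look([.5747,-.062,.098],.155,'s3',84); print(p,r,robot.current_time_s())
c=w2pix('wrist',[.5747,-.062,.09],p,r)[0]; print(c)
x,y=int(c[0])-40,int(c[1])-40
print(x,y)
cv2.imwrite('pics/s3c.png',cv2.resize(b[y:y+80,x:x+80],None,fx=7,fy=7,interpolation=cv2.INTER_CUBIC)[:,:,::-1])
```

```text
[ 0.57366835 -0.07878297  0.15609516] [ 1.79885216e+02 -3.68011765e-02  8.40952006e+01] 7.2667
[321.69950496 230.6518241 ]
281 190
```

View pics/s3c.png

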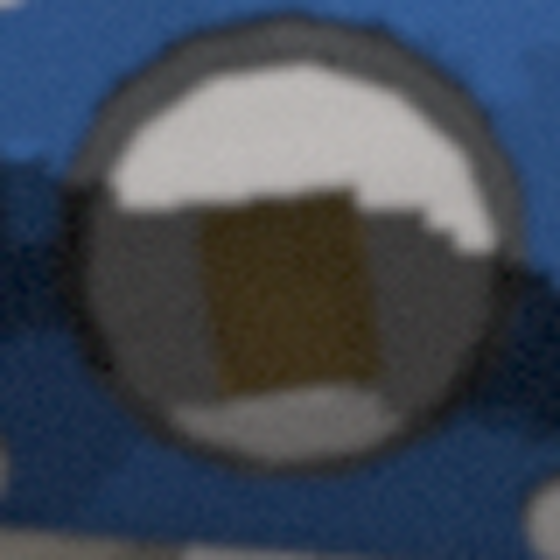

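The shaft edges in the enlarged view are turned 5 to 6.5° counter-clockwise from the image axes, so its flats lie at about 0° (mod 90) in the world. The shoulder disc centre is at about (322.7,227.9). Crank target yaw is 90. Now I'll grasp the hub.

Run:
```python
from h import *
v=np.load('pics/s3.npy')
print('shoulder',pix2w('wrist',[322.6,227.9],.08,v[:3],v[3:]))
# brown base edge mid (near side) & far top
print(pix2w('wrist',[281+280/7,190+197/7],.08,v[:3],v[3:]),pix2w('wrist',[281+302/7,190+385/7],.095,v[:3],v[3:]))
yaw=122.8; hub=np.array([.4634,-.3109])
robot.move_to([*hub,.13],[180,0,yaw])
fingers.gripper_to(0.6)
print(robot.current_contact_force())
print(robot.line_to([*hub,.034],velocity=.1,f_stop=6), robot.current_tool_pos())
fingers.gripper_to(0,force=60)
print(robot.current_finger_gap(),robot.current_gripper_force(),robot.current_tool_pos(),robot.current_eef_rot(),robot.current_contact_force())
robot.line_to([*hub,.20])
print(robot.current_finger_gap(),robot.current_contact_force(),robot.current_time_s())
pos=robot.current_tool_pos();rot=robot.current_eef_rot()
grab('wrist','held'); np.save('pics/held.npy',np.r_[pos,rot])
```

```text
shoulder [[ 0.57502046 -0.06321882  0.08      ]]
[[ 0.57472638 -0.05773226  0.08      ]] [[ 0.57531035 -0.06828425  0.095     ]]
[-1.00476785 -0.24617131  0.16085919]
False [ 0.46384385 -0.31148104  0.03469903]
0.31582733121160494 59.560680985450745 [ 0.46400406 -0.31151195  0.03489818] [1.79953363e+02 1.04409988e-01 1.22799567e+02] [0.19654415 0.38451653 4.07143021]
0.31908524235874086 [-0.46399468 -0.70005923 -1.54886335] 11.4
```

View pics/held.png

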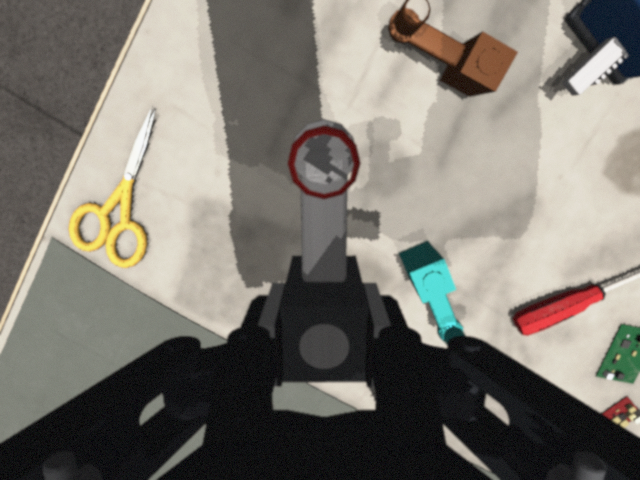

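The crank is held squarely by the hub, knob at (324,162) and hub cap at (324,346). I'll work out the offset in hand, then fit it.

Run:
```python
from h import *
v=np.load('pics/held.npy'); p,r=v[:3],v[3:]
y=np.radians(r[2]); tx=np.array([np.cos(y),np.sin(y)]); ty=np.array([np.sin(y),-np.cos(y)])
for n,u,z in(('hub',[324,346],.015),('knob',[324,162],.033)):
    w=pix2w('wrist',u,p[2]+z,p,r)[0]-p; print(n,w[:2]@tx,w[:2]@ty)
S=np.array([.575,-.0630]); off=.0008
ori=[180,0,90]
tgt=S-off*np.array([0,1])
robot.move_to([*tgt,.20],ori)
robot.line_to([*tgt,.141],velocity=.1); robot.pause(.2)
print(robot.current_tool_pos(),robot.current_eef_rot(),robot.current_contact_force(),robot.current_torque(),robot.current_time_s())
pos=robot.current_tool_pos();rot=robot.current_eef_rot()
hit=robot.line_to([*tgt,.118],velocity=.03,f_stop=6)
print(hit,robot.current_tool_pos(),robot.current_contact_force(),robot.current_torque(),robot.current_time_s())
```

```text
hub -0.0002452137912769145 0.0001365518522754757
knob 0.06050301965940135 0.00014169556010910496
[ 0.57552978 -0.06402123  0.14181179] [1.79911680e+02 1.15068237e-02 9.00051678e+01] [-0.36677025  0.37196428 -1.76000132] [-0.00880554 -0.02053169  0.00749692] 13.4417
False [ 0.57511672 -0.0638416   0.11813325] [ 0.22063753  0.0336979  -2.1709568 ] [-0.04286293 -0.01418028  0.04794074] 14.3583
```

Run:
```python
from h import *
p=robot.current_tool_pos()
hit=robot.line_to([.575,-.0638,.110],velocity=.02,f_stop=8)
print(hit,robot.current_tool_pos(),robot.current_contact_force(),robot.current_time_s())
fingers.gripper_to(0.55); robot.pause(.2)
print(robot.current_contact_force(),robot.current_finger_gap())
robot.line_to([.575,-.0638,.20])
im,p,r=look([.575,-.035,.13],.23,'seat',90)
print(p,r,robot.current_time_s())
```

```text
True [ 0.57520669 -0.06382286  0.114842  ] [-0.23107592  1.06813637  4.23580222] 14.6583
[-0.54613481  0.34421141  0.8126056 ] 0.5489791558869351
[ 0.5739244  -0.04033312  0.22877363] [-1.79865818e+02  1.23762263e-02  8.99263692e+01] 16.4333
```

View pics/seat.png

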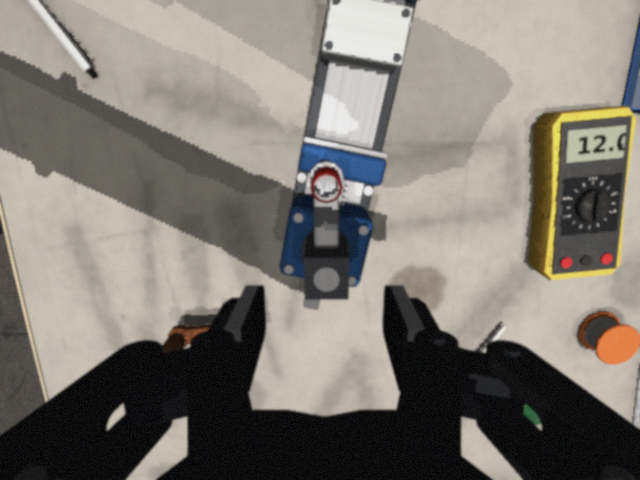

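The crank is seated: it stopped at TCP z 0.1148, which puts the crank origin at the shoulder, and the knob is at (326,185). Next I'll estimate the jaw travel from the first vise picture and check that the knob circle can be reached.

Run:
```python
from h import *
v=np.load('pics/w_vise.npy'); S=np.array([.575,-.063])
pj=pix2w('wrist',[[303,191],[294,254]],.062,v[:3],v[3:])
pc=pix2w('wrist',[[365,208],[357,261]],.052,v[:3],v[3:])
pc2=pix2w('wrist',[[407,213],[399,268]],.052,v[:3],v[3:])
pf=pix2w('wrist',[[412,206],[403,276]],.062,v[:3],v[3:])
fm=pf.mean(0)[:2]; d=fm-S; print('S-face',np.linalg.norm(d),'yaw',np.degrees(np.arctan2(-d[0],d[1])))
d/=np.linalg.norm(d)
for n,q in(('jaw',pj),('case-',pc),('case+',pc2),('fixed',pf)): print(n,(q.mean(0)[:2]-S)@d-.095)
s=np.load('pics/seat.npy')
k=pix2w('wrist',[326,185],.148,s[:3],s[3:])[0]; h=pix2w('wrist',[326,279],.13,s[:3],s[3:])[0]
print('knob',k,'hub',h,np.degrees(np.arctan2(*(k[:2]-S)[::-1])))
for yaw in(90,60,120):print(yaw,all(robot.inverse_kinematics([S[0]+.06*np.cos(t),S[1]+.06*np.sin(t),.136],[180,0,yaw]) is not None for t in np.arange(0,6.3,.5)))
```

```text
S-face 0.19175837660677772 yaw -9.080398087981433
jaw -0.018076688685278036
case- 0.04901008198707013
case+ 0.09454974234300395
fixed 0.09675837660677772
knob [ 0.57515861 -0.00218752  0.148     ] hub [ 0.5752268  -0.06391927  0.13      ] 89.85055914303415
90 True
60 True
120 True
```

```bash
cat > wind.py <<'E'
from h import *
S=np.array([.5751,-.0635]); Z=.136; R=.0603
def pt(a): a=np.radians(a); return [S[0]+R*np.cos(a),S[1]+R*np.sin(a),Z]
def ft(a,n=5,dt=.01):
    F=[]
    for _ in range(n): F.append(robot.current_contact_force()); robot.pause(dt)
    F=np.mean(F,0); a=np.radians(a)
    # clockwise dir = (sin a,-cos a); resistance is opposite
    return -(F[0]*np.sin(a)-F[1]*np.cos(a)), F[0]*np.cos(a)+F[1]*np.sin(a), F[2]
E
python3 - <<'E'
from wind import *
ori=[180,0,90]
fingers.gripper_to(0.45)
robot.move_to([*pt(90)[:2],.20],ori)
print(robot.line_to(pt(90),velocity=.1,f_stop=6),robot.current_tool_pos())
F0=np.mean([robot.current_contact_force() for _ in range(5)],0)
fingers.gripper_to(0,force=30)
print(robot.current_finger_gap(),F0,ft(90),robot.current_time_s())
a=90
for i in range(12):
    a-=15; robot.line_to(pt(a),velocity=.12); print(a,np.round(ft(a,2),2))
print(robot.current_time_s(),robot.current_tool_pos(),robot.current_finger_gap())
open('a.txt','w').write(str(a))
E
```

```text
False [ 0.57557789 -0.00367039  0.13660897]
0.19711494731411647 [-0.50494059 -0.19106236  0.39948953] (np.float64(-0.19372222054499605), np.float64(0.6934545265572103), np.float64(1.5262282609682973)) 18.1333
75 [1.05 1.27 3.8 ]
60 [1.69 1.17 4.4 ]
45 [2.18 0.5  4.65]
30 [1.52 0.67 5.62]
15 [ 1.13 -0.1   5.32]
0 [ 0.96 -1.43  6.1 ]
-15 [ 1.29 -1.4   5.65]
-30 [ 0.83 -1.58  6.24]
-45 [ 2.33 -1.48  4.86]
-60 [ 1.19 -1.25  5.19]
-75 [ 1.14 -1.3   4.21]
-90 [ 2.46 -1.56  4.05]
21.7333 [ 0.57555223 -0.12375091  0.13605869] 0.195932647180977
```

Run:
```python
from wind import *
a=float(open('a.txt').read()); L=[]
while a>90-735:
    a-=15; robot.line_to(pt(a),velocity=.14); f=ft(a,3,.005); L.append(f[0])
    if f[0]>3.8: print('stop',a,f); break
print(a,np.round(L,1),f,robot.current_time_s(),robot.current_tool_pos(),robot.current_finger_gap())
open('a.txt','w').write(str(a))
vise=grab('scene','mid')
cv2.imwrite('pics/midc.png',cv2.resize(vise[190:310,260:400],None,fx=4,fy=4,interpolation=cv2.INTER_CUBIC)[:,:,::-1])
```

```text
-645.0 [1.5 1.3 1.8 1.1 2.  1.4 1.4 1.8 1.5 0.9 1.3 1.  1.7 1.  1.4 1.4 1.4 1.5
 1.8 1.6 1.1 1.9 1.6 1.2 1.7 2.  1.6 1.5 1.5 1.9 1.4 1.3 0.9 1.2 1.  1.4
 0.8] (np.float64(0.7907883534744222), np.float64(0.7360667767822293), np.float64(5.9045676277604215)) 32.2167 [ 0.58975348 -0.00408946  0.13539748] 0.200651232251754
```

View pics/midc.png

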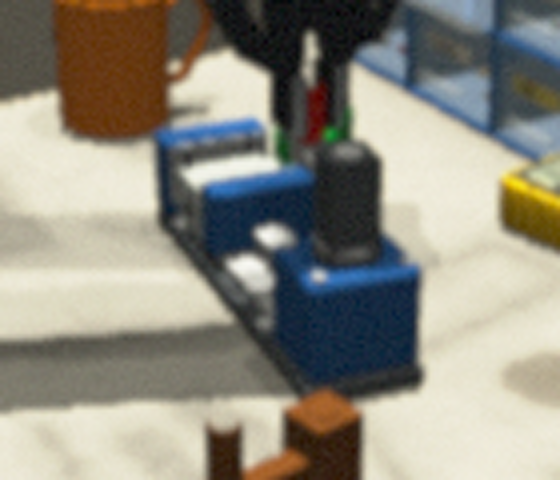

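The crank has stayed seated and the jaw has reached the case, with a small gap still at the fixed jaw. Baseline resistance is 1.4 ± 0.35 N. I'll continue in fine steps.

Run:
```python
from wind import *
a=float(open('a.txt').read()); L=[]
while a>90-960 and robot.current_time_s()<58:
    a-=2.5; robot.line_to(pt(a),velocity=.06); f=ft(a,4,.01); L.append(f[0])
    if f[0]>3.2: break
print(a,90-a,np.round(L,1),np.round(f,2),robot.current_time_s(),robot.current_tool_pos(),pt(a))
open('a.txt','w').write(str(a))
```

```text
-650.0 740.0 [2.8 4.4] [4.42 0.89 7.35] 32.8333 [ 0.59340868 -0.00507189  0.13526722] [np.float64(0.5957238146425378), np.float64(-0.006836534966609707), 0.136]
```

Run:
```python
from wind import *
a=float(open('a.txt').read()); L=[]
while robot.current_time_s()<56:
    a-=2.5; robot.line_to(pt(a),velocity=.06); f=ft(a,4,.01); L.append(f[0])
    if f[0]>5.6: break
print(a,90-a,np.round(L,1),np.round(f,2),robot.current_time_s(),robot.current_tool_pos(),pt(a))
open('a.txt','w').write(str(a))
```

```text
-792.5 882.5 [4.  3.7 3.6 3.8 3.4 3.3 3.7 3.8 3.7 3.5 3.5 3.9 3.5 3.3 3.5 3.5 3.5 3.5
 3.7 3.9 3.8 3.8 3.2 3.6 3.6 3.8 4.1 4.3 3.4 3.7 3.8 4.1 4.1 3.6 3.6 3.5
 3.8 4.1 3.3 3.5 4.1 4.6 3.4 4.2 4.  3.8 3.9 3.8 3.8 3.6 3.  3.4 3.3 3.3
 3.9 5.3 6.3] [ 6.28 -2.45  2.23] 48.9833 [ 0.5949031  -0.12008201  0.13614317] [np.float64(0.5932325597101077), np.float64(-0.12100913213011807), 0.136]
```

Baseline in small steps is 3.65 N, so the rise to 6.3 N means about 31 N of clamping. I'll take one more 1° step, then release and lift clear.

Run:
```python
from wind import *
a=float(open('a.txt').read())-1
robot.line_to(pt(a),velocity=.06); print(ft(a,6,.01))
fingers.gripper_to(0.45)
p=robot.current_tool_pos(); robot.line_to([p[0],p[1],.24],velocity=.15)
im,p,r=look([.59,.0,.08],.30,'end',90)
print(robot.current_time_s(),robot.current_contact_force())
s=vision.grab_frame('scene')
A=im[:,160:480]; B=cv2.resize(s[190:310,260:400],None,fx=3,fy=3,interpolation=cv2.INTER_CUBIC)
B=cv2.copyMakeBorder(B,0,480-B.shape[0],0,0,cv2.BORDER_CONSTANT)
cv2.imwrite('pics/endc.png',np.hstack([A,B])[:,:,::-1])
```

```text
(np.float64(7.260928910643075), np.float64(-2.3251170687322023), np.float64(2.0448859259831558))
51.4167 [ 0.17560929 -0.76189472 -0.22651665]
```

View pics/endc.png

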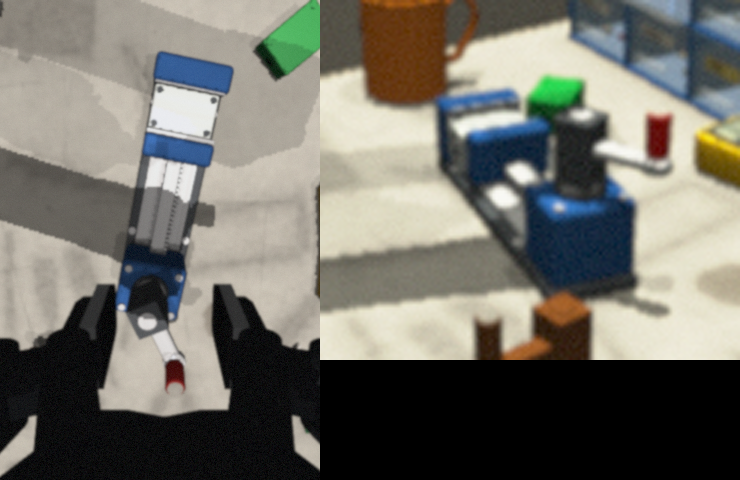

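The case is pinned flush between the sliding jaw and the fixed jaw (left panel, about (184,105)). The crank is still down on the shaft and the gripper is clear, so I'm handing in.

```bash
python3 -c "
from h import *
print(workorder.close_job(),robot.current_time_s())"
```

```text
the job is handed in; nothing more can be done
the job is handed in; nothing more can be done
```

The job is handed in: the crank is fully seated and left on the shaft, and the case is clamped against the fixed jaw at roughly 40 N, estimated from the knob force. The gripper was clear by 51 s; the judge's verdict was not shown.

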